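# Set the hem gauge to its yellow stop

### The job

Set the hem gauge for the next garment: with the fingertips press down the green pad in the middle of the grey cursor to free its brake and, keeping the pad pressed, push the cursor along the rail until it touches the yellow stop. Then let the pad spring back up and move clear. Do not force the cursor along without the pad pressed, and leave the bottles, brush and tin where they stand, neither lifted nor knocked.

Things in the scene. Friction and masses are not known exactly. Their poses are not given: they have to be found in the camera images.
- gauge: Hem gauge, fixed to the table: flat aluminium rail 400 mm long, 60 mm wide, its top 14 mm above the table, with a dark slot down the middle and black scale marks. Origin at the centre of its underside, on the table; its y axis runs along the rail, x across it, z up. Its place and yaw vary. Everything else of the gauge lies on its centre line.
- cursor (a joint): Position (m) of the grey cursor along the rail's y axis from the rail's centre; 0 = centre, positive towards the rail's +y end. With the pad up a brake holds it (it drags along only under about 12 to 20 N); with the pad pressed down more than about 2.5 mm it is free and slides with about 1 to 2 N.
- cursor_mid (a point): Centre of the grey cursor's underside, on the rail's top (14 mm above the table). The cursor is a saddle 84 mm long along the rail and 46 mm wide, with an upright cheek 14 mm thick at each end, whose tops are 48 mm above the table. Between the cheeks is a space 56 mm long, open at both long sides, with the green pad on its floor.
- pad (a joint): How far (m) the green pad in the cursor's middle is pressed down: 0 = up, brake on; 0.006 = fully down. A spring pushes it up: at about 6 N it is half way down with the brake free, and at about 7 N it is fully down; beyond that it is hard.
- pad_top (a point): Centre of the green pad's top face, 40 mm across the rail by 50 mm along it, ribbed; 30 mm above the table when up, 24 mm when fully down. It travels with the cursor.
- yellow_stop: Yellow stop block clamped on the rail, immovable: 52 mm across the rail, 20 mm along it, 28 mm high (top 42 mm above the table, with a small steel screw head 6 mm higher). Origin at the centre of its underside, on the rail's top. It may be on either side of the cursor. When the cursor's end touches it, the centres of cursor and stop are 52 mm apart.
- blue_stop: Blue stop block, the same shape, on the other side of the cursor; not the one wanted.
- red_bottle: Loose white squeeze bottle with a red nozzle cap, 56 mm diameter, 140 mm high; origin at the centre of its foot. Bystander.
- white_bottle: Loose white squeeze bottle with a grey nozzle cap, 56 mm diameter, 140 mm high; origin at the centre of its foot. Bystander.
- brush: Loose brush about 150 mm long lying on the table; its x axis points along it from handle to bristles. Bystander.
- chalk_tin: Loose round steel tin, 56 mm diameter, 22 mm high; origin at the centre of its underside. Bystander.

How it is judged:
By the outcome, as a careful person would: the job done as asked, in the order asked, and still so for the second after the job is handed in, with the robot touching nothing.
It also fails if it takes over 40 s, if anything falls off the work surface, if the arm or the gripper's body presses on something with over 40 N, if the wrist force passes 120 N, or if a joint passes its speed limit or range.

### The arm

A 7-joint arm with a two-finger parallel gripper is mounted at the origin on the work surface. World frame = base frame: x ahead of the robot, y to its left, z up, the work surface at z = 0. Lengths are in m, angles in rad, forces in N, time in s.
With the tool pointing down it reaches from about 0.425 to 0.8 m from the base axis. Payload 8.3 kg.
Tool frame: the origin (TCP) lies midway between the tips of the shut fingers; the grasp point (between the pads) lies 19 mm behind it (grasp_offset is the distance from the TCP to the grasp point, in m); x points along the fingers, y is the direction in which the jaws open and shut, and the axes are right-handed (so a half turn about x gives the same grasp; the last joint's range is limited). The gripper opens to 85 mm and grips with 20 to 120 N. Pads are 22 mm wide; open, the fingers measure 114 mm over their backs; the gripper's body (76 mm by 85 mm) begins 54 mm behind the grasp point. The pads swing forward as they close: fully open they stand 13 mm farther back than shut.
Start: joints at [1.261, 0.383, 0.016, 1.37, -0.006, 1.388, -0.046], TCP at [0.153, -0.606, 0.198] pointing down, gripper open.
Joint ranges: [-2.95, 2.95], [-0.25, 2.06], [-1.52, 1.56], [0.18, 2.33], [-1.44, 4.58], [0.02, 2.06], [-3.01, 3.01]. Speed limits (rad/s): [2.39, 2.39, 3.01, 3.01, 3.14, 3.14, 3.14].

### API

Orientations are given as [roll, pitch, yaw] about the fixed x, y, z axes, in that order (R = Rz(yaw) Ry(pitch) Rx(roll)).
In Python, from plant import * gives the robot as it stands. Calls block until the motion is done:
- goto(position, orientation): joint-space move of the TCP to a pose.
- move_linear(position, rotation=None, rate=0.15): straight line of the TCP; rotation=None keeps the orientation; rate is the mean speed in m/s.
- move_joints(angles): joint-space move.
- gripper_to(opening, grasp_force=None): finger opening in m; grasp_force is the grip in N (None keeps the last); returns when the fingers have stopped.
- sleep(seconds).
- solve_ik(position, orientation): joint angles nearest the present ones, or None.
- state(): the state.
- read_camera(name): name is "scene" or "top" or "wrist"; returns a dict with "pixels" (480x640x3 uint8, red, green, blue), "range_z" (480x640 float32, m along the optical axis (not along the pixel's ray), 0 where there is no reading), "vertical_fov" (degrees; the focal length in pixels is half the picture's height over the tangent of half this angle, whatever the lens; pixels are square), "cx", "cy" (the principal point, pixels), "camera_from_world" (4x4, takes a point from world to camera coordinates). Camera axes: x right, y down, z forward; pixel columns grow to the right and rows downward; lengths in m; the calibration is good to about 2 mm. The wrist camera is an equidistant fisheye: a pixel r from the principal point sees the ray r / f radians off the axis. A picture is of the moment at which its call begins.
A pose or a line that the arm cannot do raises PlanningError and nothing moves.
- finish_job(): hands the job in, once; it reports no verdict.
The state is a dict: "time_s": time; "joints": joint angles; "qd": joint speeds; "tau": joint torques, N m; "position": TCP position; "tcp_rot": TCP orientation; "wrist_force": force on the tool from outside, world axes, zero at the start; "wrist_torque": the same for the moment, N m; "grip_width": finger opening in m.
Only numpy, scipy, OpenCV 4.12 (cv2) and the standard library are available. Lean on these libraries where they do the work, as an engineer would, in place of code of your own. Each camera call takes 0.05 s, during which the arm holds its last target. There are 200 camera calls.

## Working session

There is one attempt and no reset: what is moved stays moved. The work goes in short steps, each a Python script; the robot and the scene stay as the last script left them, time stands still between calls to the robot, and variables do not carry over. Pictures are saved under pics/ and viewed, about 8 in all and at most 12, crops included, and the job is handed in when it is done.

```bash
mkdir -p pics; ls; python3 - <<'E'
from plant import *
import cv2
for n in("top","scene"):
    c=read_camera(n); cv2.imwrite(f"pics/{n}0.png",c["pixels"][:,:,::-1])
    print(n,c["vertical_fov"],c["cx"],c["cy"],c["camera_from_world"].round(3).tolist(),(c["range_z"]>0).mean())
s=state();print(s)
E
```

```text
pics
top 53.18418122539908 319.8921338526915 249.00751702295238 [[-0.011, -1.0, -0.015, 0.013], [-0.999, 0.012, -0.039, 0.549], [0.039, 0.015, -0.999, 0.74], [0.0, 0.0, 0.0, 1.0]] 0.9958854166666666
scene 49.811392439358066 313.5491527760564 234.8317582367007 [[-0.744, 0.668, -0.011, 0.387], [0.372, 0.4, -0.838, -0.18], [-0.555, -0.628, -0.546, 1.035], [0.0, 0.0, 0.0, 1.0]] 0.995947265625
{'time_s': 0.1, 'joints': array([ 1.26111698,  0.38414446,  0.01638156,  1.3710649 , -0.00629213,
        1.38819405, -0.04648503]), 'qd': array([ 0.00056644, -0.00142876,  0.00157521, -0.00249944, -0.00094563,
       -0.0002492 ,  0.0005994 ]), 'tau': array([ 3.62099854e-03, -6.29131436e+01,  8.48502964e-01, -3.72757745e+01,
        1.71382504e-02,  1.03039190e-02, -4.45953162e-05]), 'position': array([ 0.15257881, -0.60555626,  0.19707779]), 'tcp_rot': array([-1.55070374,  1.5690351 ,  1.83774193]), 'wrist_force': array([-0.06193096,  0.80593912, -0.33289467]), 'wrist_torque': array([-0.02984369, -0.0297507 ,  0.02408536]), 'grip_width': 0.08560797503265437}
```

View pics/top0.png

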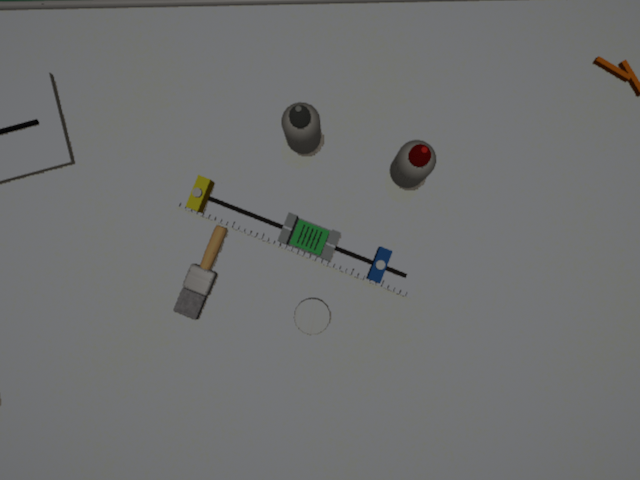

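View pics/scene0.png

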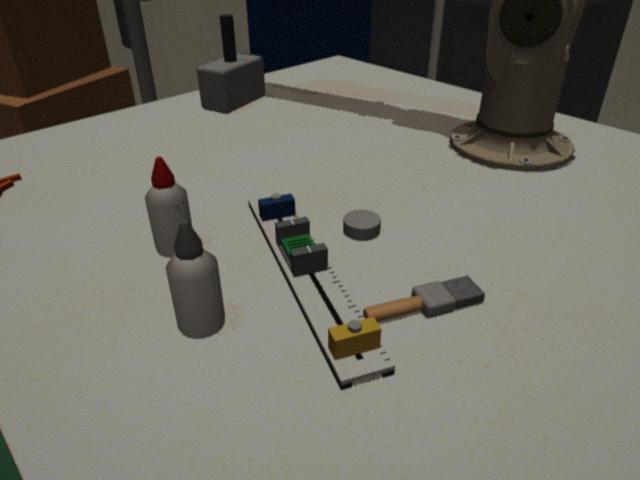

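The top view shows the yellow stop at about (200,194), the pad at (308,237) and blue at (380,265). The bottles' feet are near (305,140) and (410,175), the tin is at (312,316) and the brush handle at (220,230). Next I'll locate them.

```bash
cat > h.py <<'E'
from plant import *
import cv2, numpy as np
def ray(c,uv,z):
    f=240/np.tan(np.radians(c["vertical_fov"]/2)); M=c["camera_from_world"]; R=M[:3,:3]
    o=-R.T@M[:3,3]; d=R.T@np.array([(uv[0]-c["cx"])/f,(uv[1]-c["cy"])/f,1])
    return (o+d*(z-o[2])/d[2])[:2]
def blob(c,lo,hi):
    m=cv2.inRange(cv2.cvtColor(c["pixels"],cv2.COLOR_RGB2HSV),lo,hi)
    m=cv2.morphologyEx(m,cv2.MORPH_CLOSE,np.ones((7,7)))
    k=max(cv2.findContours(m,0,2)[0],key=cv2.contourArea)
    M=cv2.moments(k); return (M["m10"]/M["m00"],M["m01"]/M["m00"]),cv2.contourArea(k)
COL=dict(yellow=((20,110,60),(35,255,255)),green=((45,100,40),(85,255,255)),blue=((100,120,40),(130,255,255)))
E
python3 - <<'E'
from h import *
for n in("top","scene"):
    c=read_camera(n)
    for k,z in(("yellow",.042 if n=="top" else .034),("green",.03),("blue",.042 if n=="top" else .034)):
        uv,a=blob(c,*COL[k]); print(n,k,np.round(uv,1),a,ray(c,uv,z).round(4))
    if n=="top":
        for k,uv in dict(white=(305,140),redb=(410,175),whitetip=(298,110),redtip=(424,151)).items(): print(k,ray(c,uv,.14 if 'tip' in k else .03))
        for k,uv in dict(tin=(312,316),brush=(222,228),slotA=(209,198),slotB=(405,275)).items(): print(k,ray(c,uv,.014))
        A=c
E
```

```text
top yellow [198.2 193. ] 347.0 [0.6352 0.1894]
top green [309.1 237. ] 803.5 [0.5672 0.0225]
top blue [379.2 264.3] 415.5 [ 0.5243 -0.0824]
white [0.71702728 0.02734918]
redb [ 0.66050584 -0.13295047]
whitetip [0.72724688 0.03135412]
redtip [ 0.67056014 -0.13238634]
tin [0.44549107 0.0198623 ]
brush [0.58405946 0.15952264]
slotA [0.63157438 0.17987993]
slotB [ 0.50745736 -0.12516441]
scene yellow [355.7 337.5] 1267.0 [0.6372 0.1966]
scene green [  6.7 464. ] 450.0 [0.9514 0.1016]
scene blue [275.3 200.1] 124.5 [ 0.5167 -0.0908]
```

```bash
cat >> h.py <<'E'
from scipy.spatial.transform import Rotation as Ro
u=np.array([.378,.926,0]); u/=np.linalg.norm(u); n=np.array([u[1],-u[0],0])
def rot(s):
    x=np.array([0,0,-1.]);y=s*n
    return Ro.from_matrix(np.c_[x,y,np.cross(x,y)]).as_euler("xyz")
E
python3 - <<'E'
from h import *
p=state()["position"]
J={s:solve_ik([.5672,.0225,.12],rot(s)) for s in(1,-1)}; print(J)
s=min((s for s in J if J[s] is not None),key=lambda s:abs(J[s][6])); print(s)
K=solve_ik([.63,.16,.024],rot(s)); print(K)
move_linear([p[0],p[1],.27],rate=.2)
goto([.5672,.0225,.25],rot(s)); gripper_to(0.0)
move_linear([.5672,.0225,.12])
st=state(); print(st["time_s"],st["position"],st["wrist_force"],st["grip_width"])
c=read_camera("wrist"); cv2.imwrite("pics/w1.png",c["pixels"][:,:,::-1]); print(c["camera_from_world"].round(3).tolist(),c["vertical_fov"],c["cx"],c["cy"])
c=read_camera("scene"); cv2.imwrite("pics/s1.png",cv2.resize(c["pixels"][120:340,150:450,::-1],None,fx=2.6,fy=2.6))
E
```

```text
{1: array([ 0.53037157,  0.4254352 , -0.81035658,  1.61610593,  0.32176453,
        1.23933424, -0.72893811]), -1: array([ 0.79364594,  0.65463738, -1.28324971,  1.6065598 ,  0.63854596,
        1.36848931,  2.18567874])}
1
[ 0.3225359   0.78023412 -0.96503541  1.4709634   0.65868708  1.23692737
 -1.11173874]
5.15 [0.56787527 0.02273155 0.12100789] [-0.04628787  0.29282454  0.24818315] 7.742200527214548e-05
[[0.926, -0.378, 0.002, -0.518], [-0.363, -0.888, 0.283, 0.212], [-0.105, -0.263, -0.959, 0.371], [0.0, 0.0, 0.0, 1.0]] 65.70646984690485 316.81036676810277 240.0869436680847<sys>:0: UserWarning: Gimbal lock detected. Setting third angle to zero since it is not possible to uniquely determine all angles.
```

View pics/w1.png

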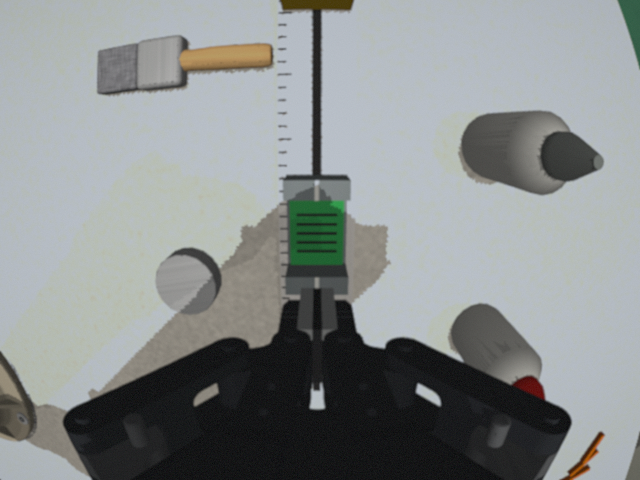

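View pics/s1.png

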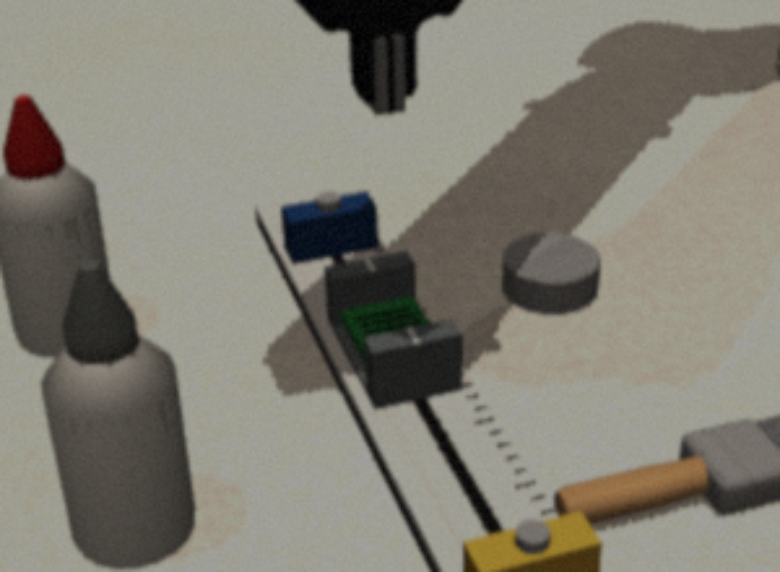

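The wrist view has the slot and pad centred between the fingers (pad at 317,233), which is about 1.5 mm from the top-camera estimate. I'll press 8 mm towards the yellow side of the pad's centre.

```bash
python3 -W ignore - <<'E'
from h import *
P=np.array([.568,.0227,0])+.008*u
f0=state()["wrist_force"]
move_linear([P[0],P[1],.036],rate=.1)
print("at36",state()["position"],state()["wrist_force"]-f0)
for z in np.arange(.032,.0195,-.001):
    move_linear([P[0],P[1],z],rate=.02); sleep(.1)
    s=state(); f=s["wrist_force"]-f0
    print(round(z,4),s["position"].round(4),f.round(2),round(s["time_s"],1))
    if f[2]>9: break
np.save("f0.npy",f0)
E
```

```text
at36 [0.57156611 0.03019621 0.03665577] [-0.42901291  0.85189477  0.73178831]
0.032 [0.5711 0.0301 0.0321] [ 0.17  1.63 -0.52] 6.7
0.031 [0.571  0.0301 0.031 ] [-0.06  2.21 -0.55] 7.0
0.03 [0.571  0.0301 0.03  ] [ 1.02  1.55 -0.6 ] 7.4
0.029 [0.571  0.0301 0.029 ] [ 0.13  1.66 -0.45] 7.7
0.028 [0.571  0.0301 0.028 ] [-0.99  1.31 -0.46] 8.1
0.027 [0.571  0.0301 0.027 ] [-0.76  0.6  -0.38] 8.4
0.026 [0.571  0.0301 0.026 ] [ 0.29  1.67 -0.05] 8.8
0.025 [0.571  0.0301 0.025 ] [ 0.3   1.11 -1.41] 9.1
0.024 [0.571  0.0301 0.024 ] [-0.64  1.93 -0.36] 9.5
0.023 [0.571  0.0301 0.023 ] [-0.62  0.83 -1.19] 9.8
0.022 [0.571  0.0301 0.022 ] [ 0.13  1.09 -0.02] 10.2
0.021 [0.571  0.0301 0.021 ] [ 0.36  1.37 -0.17] 10.5
0.02 [0.571  0.0301 0.02  ] [-0.16  0.98  0.21] 10.9
```

No contact force at z = 0.02, where the pad should already be fully down. I'll look before going further.

```bash
python3 -W ignore - <<'E'
from h import *
c=read_camera("scene"); s=cv2.resize(c["pixels"][150:310,210:410,::-1],None,fx=2,fy=2,interpolation=2)
c=read_camera("wrist"); w=c["pixels"][100:420,140:500,::-1]
cv2.imwrite("pics/c2.png",np.hstack([s,w]))
st=state();print(st["position"],st["grip_width"],st["wrist_force"],st["tau"])
E
```

```text
[0.57103052 0.03010535 0.02002026] -0.00022308485692861977 [ 0.62532005 -0.80086344 -0.40033517] [ 1.37443043e-03 -5.68207455e+01 -1.26554972e+01 -3.01858521e+01
  1.47027837e-02  2.94129823e-03 -1.26030787e-05]
```

View pics/c2.png

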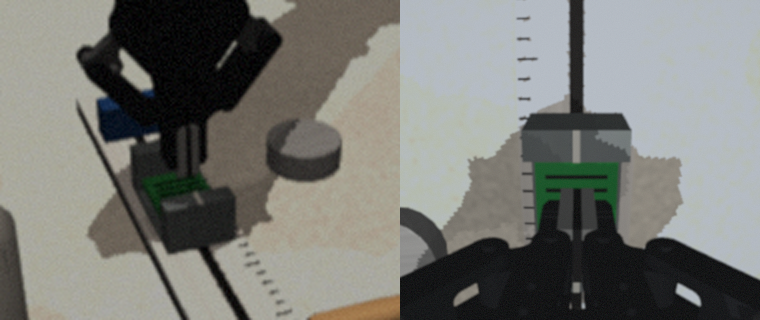

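The fingertips look as if they hover above the pad. I'll measure where they really are from the range images.

```bash
python3 -W ignore - <<'E'
from h import *
st=state();T=st["position"]
c=read_camera("wrist");f=240/np.tan(np.radians(c["vertical_fov"]/2));M=c["camera_from_world"];R=M[:3,:3];o=-R.T@M[:3,3]
def W(v,uu):
    dx,dy=uu-c["cx"],v-c["cy"];r=np.hypot(dx,dy);a=r/f
    d=np.array([np.tan(a)*dx/r,np.tan(a)*dy/r,1])*c["range_z"][v,uu]
    p=R.T@d+o-T; return np.round([p@u*1e3,p@n*1e3,(p[2]+T[2])*1e3],1)
print("cols: along,across from TCP, z  mm")
for uu in(308,314,326):
    for v in range(225,345,8): print(uu,v,W(v,uu))
for v in(304,320):print([list(W(v,x)) for x in range(285,350,8)])
c=read_camera("scene");M=c["camera_from_world"];f=240/np.tan(np.radians(c["vertical_fov"]/2))
p=M[:3,:3]@T+M[:3,3];print("TCP in scene px",f*p[0]/p[2]+c["cx"],f*p[1]/p[2]+c["cy"],"depth",p[2])
x=int(f*p[0]/p[2]+c["cx"])
R=M[:3,:3];o=-R.T@M[:3,3]
for x in (x-4,x,x+4):
  for v in range(222,256,3):
    q=R.T@(np.array([(x-c["cx"])/f,(v-c["cy"])/f,1])*c["range_z"][v,x])+o-T
    print(x,v,np.round([q@u*1e3,q@n*1e3,(q[2]+T[2])*1e3],1))
E
```

```text
cols: along,across from TCP, z  mm
308 225 [33.3 -3.7 39.7]
308 233 [31.9 -3.5 47.5]
308 241 [28.7 -3.5 48.3]
308 249 [25.  -3.6 47.8]
308 257 [21.4 -3.6 47.7]
308 265 [10.9 -4.1 28.9]
308 273 [ 7.3 -4.1 30.2]
308 281 [ 3.  -4.1 29.9]
308 289 [11.2 -3.5 57.7]
308 297 [11.6 -3.3 66.3]
308 305 [11.2 -3.2 72.4]
308 313 [11.4 -3.  79.2]
308 321 [10.6 -2.9 83.5]
308 329 [11.3 -2.8 90.2]
308 337 [12.  -2.7 96.4]
314 225 [33.3 -1.1 39.7]
314 233 [32.  -1.1 48.1]
314 241 [28.7 -1.1 48.4]
314 249 [25.2 -1.1 48.4]
314 257 [21.5 -1.1 47.9]
314 265 [11.2 -1.2 29.6]
314 273 [ 7.2 -1.2 29.9]
314 281 [ 2.9 -1.2 29.6]
314 289 [11.6 -1.  58.7]
314 297 [11.6 -1.  66.2]
314 305 [11.3 -0.9 72.6]
314 313 [11.7 -0.9 79.7]
314 321 [11.5 -0.9 85.2]
314 329 [11.4 -0.8 90.4]
314 337 [ 8.2 -0.8 90.1]
326 225 [33.4  4.1 39.8]
326 233 [31.9  3.9 47.5]
326 241 [28.3  3.9 46.9]
326 249 [25.1  3.9 47.9]
326 257 [21.4  4.  47.5]
326 265 [10.8  4.5 28.7]
326 273 [ 7.5  4.5 30.7]
326 281 [ 3.5  4.5 31.1]
326 289 [11.8  3.8 59. ]
326 297 [11.4  3.6 65.8]
326 305 [11.8  3.4 73.6]
326 313 [11.6  3.3 79.6]
326 321 [11.2  
[... 1353 characters left out ...]
.8  2.6 30.3]
296 249 [20.9 11.8 46.9]
296 252 [27.9 14.1 47.5]
296 255 [33.7 16.  47.2]
300 222 [10.2  2.1 78.8]
300 225 [12.1  2.8 75.6]
300 228 [11.6  2.7 70.8]
300 231 [11.4  2.8 66.2]
300 234 [12.3  3.2 62.4]
300 237 [11.1  2.9 57. ]
300 240 [-22.5  -7.5  29. ]
300 243 [-14.5  -4.9  29.8]
300 246 [-8.2 -2.8 29.4]
300 249 [24.6  7.7 48.3]
300 252 [29.3  9.2 47.2]
300 255 [34.1 10.9 46.2]
304 222 [13.5 -2.1 79.7]
304 225 [12.  -2.5 74.4]
304 228 [10.7 -2.9 69. ]
304 231 [13.4 -1.9 66.4]
304 234 [ 9.8 -3.  59.4]
304 237 [11.3 -2.4 55.9]
304 240 [-20.4 -12.6  29.1]
304 243 [-12.9 -10.   29.5]
304 246 [19.4  0.6 47.9]
304 249 [24.8  2.4 47.2]
304 252 [32.7  5.1 48.4]
304 255 [32.5  5.1 43.7]
```

Both cameras agree: the true tips are at z ≈ 57 mm when the TCP reads 20 mm, so they sit about 37 mm behind the nominal TCP. Along and across the rail they are where expected, and the yellow-side cheek has 8 mm of clearance. I'll continue down on measured force.

```bash
python3 -W ignore - <<'E'
from h import *
P=state()["position"]; f0=np.load("f0.npy")
def F(k=5):
    a=[]
    for _ in range(k): a.append(state()["wrist_force"]); sleep(.02)
    return np.mean(a,0)-f0
move_linear([P[0],P[1],.0],rate=.04); print(F())
for z in np.arange(-.003,-.022,-.001):
    try: move_linear([P[0],P[1],z],rate=.03)
    except Exception as e: print(z,repr(e)); break
    f=F(); s=state(); print(round(z,4),s["position"].round(4),f.round(2),round(s["time_s"],1))
    if f[2]>8.5: break
c=read_camera("scene"); s=cv2.resize(c["pixels"][150:310,210:410,::-1],None,fx=3,fy=3)
cv2.imwrite("pics/c3.png",s)
E
```

```text
[-0.14765336  1.33266339 -0.09821589]
-0.003 [ 0.571   0.0301 -0.003 ] [-0.38  1.19 -0.84] 12.2
-0.004 [ 0.5712  0.0301 -0.0038] [-0.95  1.19  2.75] 12.5
-0.005 [ 0.5712  0.0301 -0.0048] [-1.5   0.81  4.06] 12.8
-0.006 [ 0.5712  0.0302 -0.0058] [-1.23  1.15  4.62] 13.2
-0.007 [ 0.5712  0.0302 -0.0068] [-1.04  0.95  4.81] 13.5
-0.008 [ 0.5712  0.0303 -0.0078] [-1.04  1.41  4.86] 13.8
-0.009 [ 0.5713  0.0303 -0.0087] [-1.44  1.58  6.  ] 14.2
-0.01 [ 0.5715  0.0307 -0.0092] [-2.82  1.57  9.84] 14.5
```

View pics/c3.png

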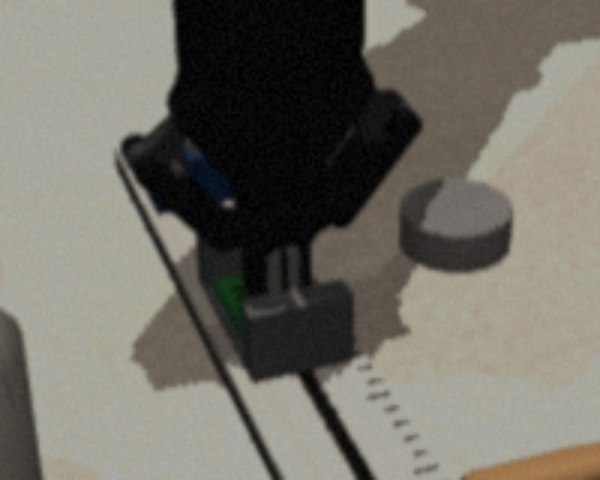

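The force curve matches the pad: contact at −3.5 mm, hard bottom about 6 mm lower. I'll slide along the rail now, watching force.

```bash
python3 -W ignore - <<'E'
from h import *
f0=np.load("f0.npy")
def F(k=3):
    a=[]
    for _ in range(k): a.append(state()["wrist_force"]); sleep(.02)
    return np.mean(a,0)-f0
P=np.array([.571,.0301,0]); z=-.0102; d=0
while d<.145:
    d+=.006 if d<.11 else .002
    Q=P+u*d; move_linear([Q[0],Q[1],z],rate=.05)
    f=F(); s=state(); a=f@u
    print(round(d,3),s["position"].round(4),"along %.1f across %.1f z %.1f"%(a,f@n,f[2]),round(s["time_s"],1))
    if f[2]<7.5: z-=.0003
    if f[2]>13: z+=.0003
    if a<-7 or f[2]<4: break
c=read_camera("top"); print({k:(lambda q:(np.round(q[0],1),q[1]))(blob(c,*COL[k])) for k in("yellow",)})
t=cv2.resize(c["pixels"][150:290,150:420,::-1],None,fx=2,fy=2)
c=read_camera("scene"); b=cv2.resize(c["pixels"][180:400,210:480,::-1],None,fx=2,fy=1.4)
cv2.imwrite("pics/c4.png",np.vstack([t,b]))
E
```

```text
0.006 [ 0.574   0.0369 -0.0093] along 2.4 across -3.2 z 9.8 14.9
0.012 [ 0.5763  0.0424 -0.0093] along 2.2 across -2.7 z 10.2 15.2
0.018 [ 0.5785  0.048  -0.0092] along 1.6 across -2.7 z 9.4 15.5
0.024 [ 0.5808  0.0535 -0.0093] along 1.5 across -2.8 z 9.5 15.8
0.03 [ 0.5831  0.0591 -0.0092] along 1.9 across -2.7 z 9.4 16.1
0.036 [ 0.5854  0.0646 -0.0092] along 1.8 across -2.9 z 9.0 16.4
0.042 [ 0.5876  0.0702 -0.0092] along 2.1 across -2.5 z 8.7 16.8
0.048 [ 0.5899  0.0758 -0.0092] along 1.4 across -2.6 z 9.1 17.1
0.054 [ 0.5922  0.0813 -0.0092] along 1.8 across -2.3 z 8.7 17.4
0.06 [ 0.5944  0.0869 -0.0092] along 2.0 across -2.9 z 8.8 17.7
0.066 [ 0.5967  0.0924 -0.0092] along 2.3 across -1.8 z 8.9 18.0
0.072 [ 0.599   0.098  -0.0092] along 1.6 across -2.0 z 8.3 18.3
0.078 [ 0.6013  0.1036 -0.0092] along 2.1 across -2.3 z 8.4 18.7
0.084 [ 0.6035  0.1091 -0.0092] along 1.9 across -2.3 z 8.4 19.0
0.09 [ 0.6058  0.1147 -0.0092] along 1.4 across -2.1 z 9.0 19.3
0.096 [ 0.608   0.1202 -0.0092] along 1.8 across -2.8 z 8.1 19.6
0.102 [ 0.6103  0.1258 -0.0092] along 1.7 across -2.3 z 8.2 19
[... 227 characters left out ...]
2] along 1.3 across -1.5 z 8.5 21.2
0.12 [ 0.6171  0.1422 -0.0092] along 2.0 across -2.0 z 7.9 21.5
0.122 [ 0.6178  0.1441 -0.0092] along 1.7 across -1.9 z 8.7 21.8
0.124 [ 0.6186  0.1459 -0.0092] along 1.4 across -2.2 z 7.7 22.1
0.126 [ 0.6193  0.1478 -0.0092] along 1.8 across -1.5 z 8.1 22.4
0.128 [ 0.6201  0.1496 -0.0092] along 1.4 across -2.1 z 8.3 22.7
0.13 [ 0.6203  0.1499 -0.0093] along -3.2 across -3.7 z 11.6 23.0
0.132 [ 0.6206  0.1503 -0.0093] along -7.8 across -4.8 z 15.2 23.3Traceback (most recent call last):
  File "<stdin>", line 16, in <module>
  File "h.py", line 10, in blob
    k=max(cv2.findContours(m,0,2)[0],key=cv2.contourArea)
ValueError: max() iterable argument is empty
```

The along-rail force reversed sharply at a travel of 128 mm, exactly the predicted contact with the stop. Lifting straight up and checking.

```bash
python3 -W ignore - <<'E'
from h import *
P=np.array([.571,.0301,0])+u*.132
move_linear([P[0],P[1],.03],rate=.06)
move_linear([P[0],P[1],.13],rate=.15); sleep(.2)
print(state()["time_s"],state()["wrist_force"]-np.load("f0.npy"))
c=read_camera("wrist"); w=c["pixels"][100:340,180:480,::-1]
c=read_camera("scene"); b=c["pixels"][200:400,230:480,::-1]
cv2.imwrite("pics/c5.png",np.hstack([cv2.resize(w,(400,400)),cv2.resize(b,(400,400))]))
E
```

```text
25.1417 [-0.07081943  0.81401605  0.00994936]
```

View pics/c5.png

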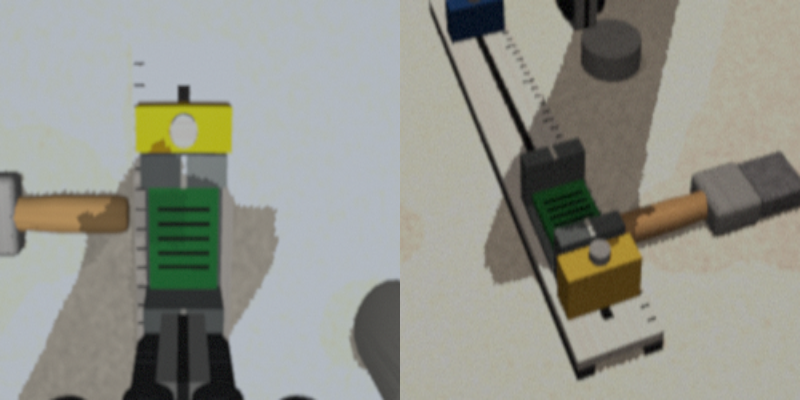

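The picture shows the cursor against the yellow stop with the pad up, and the brush, tin and bottle undisturbed. One numeric check from the top camera after retreating, then I'll hand in.

```bash
python3 -W ignore - <<'E'
from h import *
goto([.50,-.10,.28],state()["tcp_rot"])
c=read_camera("top"); hsv=c["pixels"]
q={}
for k,z in(("yellow",.042),("green",.03)):
    try: uv,a=blob(c,*COL[k]); q[k]=ray(c,uv,z); print(k,np.round(uv,1),a,q[k].round(4))
    except Exception as e: print(k,e)
if len(q)==2: print("gap",np.linalg.norm(q["yellow"]-q["green"]))
w=c["range_z"][int(uv[1])-6:int(uv[1])+6,int(uv[0])-6:int(uv[0])+6]
M=c["camera_from_world"];R=M[:3,:3];o=-R.T@M[:3,3];f=240/np.tan(np.radians(c["vertical_fov"]/2))
d=R.T@np.array([(uv[0]-c["cx"])/f,(uv[1]-c["cy"])/f,1]); print("pad z",(o+d*np.median(w))[2])
cv2.imwrite("pics/top6.png",c["pixels"][:,:,::-1]); print(state()["time_s"])
E
```

```text
yellow [197.1 192.9] 287.0 [0.6354 0.191 ]
green [230.2 205.9] 779.0 [0.6166 0.1432]
gap 0.05139611442495419
pad z 0.030549306306851043
26.5
```

View pics/top6.png

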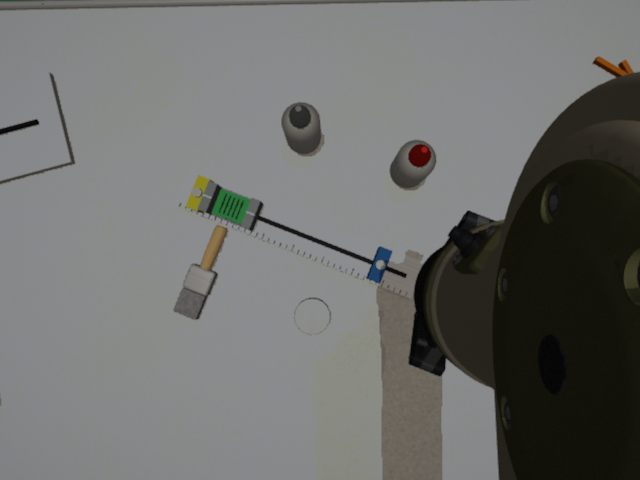

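The cursor (230,206) sits against the yellow stop (197,193). The bottles, tin and brush are at the same pixels as before.

```bash
python3 -c "
from plant import *
finish_job()"
```

```text
the job is handed in; nothing more can be done
```

The cursor now rests against the yellow stop with the pad back up, and the job is handed in. I pressed the pad fully down with the shut fingertips, slid the cursor about 128 mm along the rail, lifted straight up and moved clear. This took about 26.5 s of the 40 s.

- **Contact with the stop:** the along-rail force swung by about 9 N at 128 mm of travel, exactly where I had predicted the stop. Afterwards the top camera put the cursor and stop centres 51.4 mm apart, against 52 mm nominal, which is within the calibration error.
- **Pad:** its top measured 30.5 mm above the table, so it is up and the brake is on.
- **Bystanders:** the bottles, tin and brush are at the same places in the top picture as before.
- **Disagreements:** the real fingertips were about 33 to 37 mm behind the stated TCP. The first press met nothing, so I measured the tips with the cameras and went down on contact force instead. An early colour search in the scene picture picked up a wrong green patch, which I ignored. The yellow search failed once while the gripper blocked the top camera's view.

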